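# Show a frosted sample plate over the light pad

### The job

On the jeweller's bench, switch on the light pad by pushing its red-tipped lever fully over away from the robot, then take the glass sample plate with the frosted, corner-notched end out of the rack, touching only its clear part with the fingers. Hold it still in the air with the label over the middle of the pad, 10 to 25 cm above it, turned so that the labelled face looks upward, about 45 degrees or closer to lying flat. Finish while still holding it like that, and leave the clear plate, the wire spool and the jar where they are.

Things in the scene. Friction and masses are not known exactly. Their poses are not given: they have to be found in the camera images.
- pad: flat aluminium light pad, 180 x 180 x 14 mm, white lit area 150 x 150 mm, fixed to the bench; origin at the centre of its underside, z up. Its +x points roughly away from the robot and is the direction in which the lever is pushed
- pad_top (a point): middle of the light pad's upper face, 15.5 mm above the bench; axes as the pad's
- switch (a joint): toggle lever, rad: 0 = off, leaning 0.5 rad to the pad's -x (to the robot); 1.0 = fully on, leaning 0.5 rad to +x. Stays where left; 1 to 2 N at the tip moves it; starts at 0 to 0.2. Its black base, 70 x 50 x 25 mm, is centred 120 mm along the pad's +y from the pad's centre; the pivot is there, 22 mm above the bench, along the pad's y
- switch_tip (a point): centre of the red ball, 26 mm in diameter, at the end of the lever, 60 mm from the pivot (75 mm above the bench when off or on, 82 mm at mid-swing)
- rack: round dark wooden rack, disc 176 mm wide, 14 mm thick, fixed, at any heading; origin mid underside. Two parallel pale slots along its x, centred at rack y = -45 and +45 mm; slot floor 14 mm, wall tops 30 mm above the bench. One slot, at random, holds the frosted plate, the other the clear plate; the two plates face alike
- slide: green glass plate 110 long x 8 thick x 50 mm high, about 110 g, standing on its long edge in a rack slot, its upper 34 mm free. Origin mid lower edge; x along its length to the frosted end, y square out of the labelled face, z to the notched long edge (up). Clear from x = -55 to +15 mm, white frosted from +15 to +55 mm. Facing the label, notched edge on top, the frosted end and notch are on the left
- slide_center (a point): centre of the sample plate (half-way along its 110 mm and half-way up its 50 mm, mid-thickness); axes as slide
- frost: the white frosted end of the sample plate, 40 mm long x 8 x 50 mm, not to be touched by the fingers; its outer upper corner has a square notch 12 x 12 mm. Origin 35 mm from the plate's centre along the plate's x; axes as the plate's
- label (a point): on the labelled face at the middle of the frosted end: 35 mm along x and 4 mm along y from the plate's centre. The label is a 26 mm yellow square with three dark bars, on this face only; axes as the plate's
- blank_center (a point): centre of the other plate in the rack: same size and glass, clear all over, no notch, no label. Leave it
- spool_center (a point): centre of a copper wire spool with black flanges, 64 mm in diameter, 56 mm high. Leave it
- jar_center (a point): centre of a small glass jar with a metal cap, 60 mm in diameter, 70 mm high. Leave it
Mind the look-alikes: they are no part of the job. Leave any orange look-alike of the slide alone. Several things look just like the rack: the one meant starts farthest to the robot's left.

How it is judged (in metres and radians):
On the way, in this order (a step that is already met when the one before it is completed fails the run):
1. the light pad is switched on (value of joint switch above 0.8 rad), for 0.1 s.
2. the frosted plate is lifted clear of the rack in the fingers (height (world z) of slide_center above 0.075 m and contact force between the fingers and slide above 1 N), for 0.2 s.
At the end, for the whole second after the job is handed in: Lever over 0.8 rad; frosted plate gripped, still (under 0.03 m/s), off pad and rack, its centre over 75 mm above the bench; label face normal within 0.98 rad (56 deg) of straight up; label within 45 mm sideways of the pad's middle and 90 to 260 mm above it (all of step 2 and value of joint switch above 0.8 rad and angle between slide_center's own y axis and vertical below 0.98 rad and z of label in the frame of pad_top between 0.09 and 0.26 m and horizontal distance between label and pad_top below 0.045 m and linear speed of slide below 0.03 m/s and contact force between slide and pad below 0.1 N and contact force between slide and rack below 0.1 N); the arm keeps its last pose, push and grip.
It fails at once if the fingers touch the frosted end (contact force between the fingers and frost above 0.5 N).
It fails at once if the clear plate, spool or jar is moved more than 20 mm (distance of any of blank_center, spool_center, jar_center from where it was at the start of the episode above 0.02 m).
It also fails if it takes over 43 s, if anything falls off the work surface, if the arm or the gripper's body presses on something with over 40 N, if the wrist force passes 120 N, or if a joint passes its speed limit or range.

### The arm

A 6-joint arm with a two-finger parallel gripper is mounted at the origin on the work surface. World frame = base frame: x ahead of the robot, y to its left, z up, the work surface at z = 0. Lengths are in m, angles in degrees, forces in N, time in s.
With the tool pointing down it reaches from about 0.4 to 0.825 m from the base axis. Payload 7 kg.
Tool frame: the origin (TCP) lies midway between the tips of the shut fingers; the grasp point (between the pads) lies 19 mm behind it; z points along the fingers, y is the direction in which the jaws open and shut (so a half turn about z gives the same grasp; the last joint's range is limited). The gripper opens to 88 mm and grips with 3 to 60 N. Pads are 19 mm wide; open, the fingers measure 130 mm over their backs; the gripper's body (78 mm by 193 mm) begins 47 mm behind the grasp point.
Start: joints at [83.6, 20.546, 0.682, 0, -70.136, -16.507], TCP at [0.263, 0.622, 0.227] pointing down, gripper open.
Joint ranges: [-176.03, 176.03], [-82.01, 121.73], [-58.28, 71.71], [-173.87, 95.51], [-174.79, -0.11], [-173.66, 173.66]. Speed limits (degrees/s): [136.94, 136.94, 172.46, 180, 180, 180].

### API

Orientations are given as a 3x3 rotation matrix whose columns are the frame's x, y, z axes.
In Python, from rig import robot gives the robot as it stands. Calls block until the motion is done:
- robot.goto(position, orientation): joint-space move of the TCP to a pose.
- robot.servo_line(position, ori=None, speed=0.15): straight line of the TCP; ori=None keeps the orientation; speed is the mean speed in m/s.
- robot.movej(angles): joint-space move.
- robot.move_gripper(opening): opening from 0.0 (shut) to 1.0 (fully open); the grip force is fixed at half the most; returns when the fingers have stopped.
- robot.dwell(seconds).
- robot.ik(position, orientation): joint angles nearest the present ones, or None.
- robot.grab_frame(name): name is "scene" or "top" or "wrist"; returns (picture, depth): 384x512x3 uint8, red, green, blue; 384x512 float32, m along the optical axis (not along the pixel's ray), 0 where there is no reading.
- robot.camera_info(name): a dict with "vfov" (degrees; the focal length in pixels is half the picture's height over the tangent of half this angle, whatever the lens; pixels are square), "cx", "cy" (the principal point, pixels), "k1" (the pictures are not rectified: a ray, as slopes to the right and down, at radius r is drawn at 1 + k1 r^2 times it, then the intrinsics apply), "view" (4x4, takes a point from world to camera coordinates); the wrist camera has in their place "T_tool_cam" (4x4, takes a point from camera to tool coordinates, whose origin is the TCP and whose axes are the flange's). Camera axes: x right, y down, z forward; pixel columns grow to the right and rows downward; lengths in m; the calibration is good to about 2 mm. A picture is of the moment at which its call begins: read the wrist's pose just before it. camera_info takes no time and is no camera call.
A pose or a line that the arm cannot do raises robot.Unreachable and nothing moves.
- robot.job_done(): hands the job in, once; it reports no verdict.
Readings, each from a call of its own:
- robot.read_t(): time.
- robot.read_qpos(): joint angles.
- robot.read_qvel(): joint speeds.
- robot.read_effort(): joint torques, N m.
- robot.read_position(): TCP position.
- robot.read_tcp_rot(): TCP orientation.
- robot.read_force(): force on the tool from outside, world axes, zero at the start.
- robot.read_ft_torque(): the same for the moment, N m.
- robot.read_grip_width(): opening from 0.0 (shut) to 1.0 (fully open).
Only numpy, scipy, OpenCV 4.12 (cv2) and the standard library are available. Lean on these libraries where they do the work, as an engineer would, in place of code of your own. Each camera call takes 0.05 s, during which the arm holds its last target. There are 200 camera calls.

## Working session

There is one attempt and no reset: what is moved stays moved. The work goes in short steps, each a Python script; the robot and the scene stay as the last script left them, time stands still between calls to the robot, and variables do not carry over. Pictures are saved under pics/ and viewed, about 8 in all and at most 12, crops included, and the job is handed in when it is done.

```bash
ls; mkdir -p pics
cat > h.py <<'E'
import numpy as np, cv2
from rig import robot
def K(ci):
    f=192/np.tan(np.radians(ci["vfov"])/2); return np.array([[f,0,ci["cx"]],[0,f,ci["cy"]],[0,0,1.]]), np.array([ci["k1"],0,0,0,0])
def pose(name):
    ci=robot.camera_info(name)
    if "view" in ci: return ci,np.linalg.inv(np.array(ci["view"]))
    T=np.eye(4);T[:3,:3]=robot.read_tcp_rot();T[:3,3]=robot.read_position()
    return ci,T@np.array(ci["T_tool_cam"])
def snap(name,fn):
    ci,T=pose(name); im,d=robot.grab_frame(name)
    np.savez(fn,im=im,d=d,T=T,vfov=ci["vfov"],cx=ci["cx"],cy=ci["cy"],k1=ci["k1"])
    return im,d
def load(fn): return np.load(fn+".npz")
def ray(s,uv):
    k,dist=K(s); p=cv2.undistortPoints(np.array(uv,float).reshape(-1,1,2),k,dist).reshape(-1,2)
    return np.c_[p,np.ones(len(p))]
def deproj(s,uv,z=None):
    """points by depth, or on plane height z"""
    r=ray(s,uv); T=s["T"]; w=r@T[:3,:3].T; o=T[:3,3]
    if z is None: t=np.array([s["d"][int(round(v)),int(round(u))] for u,v in uv])
    else: t=(z-o[2])/w[:,2]
    return o+w*t[:,None]
def proj(s,P):
    k,dist=K(s); M=np.linalg.inv(s["T"])
    return cv2.projectPoints(np.array(P,float).reshape(-1,1,3),cv2.Rodrigues(M[:3,:3])[0],M[:3,3],k,dist)[0].reshape(-1,2)
def tri(ss,uvs):
    A=np.zeros((3,3));b=np.zeros(3)
    for s,uv in zip(ss,uvs):
        w=ray(s,[uv])[0]@s["T"][:3,:3].T; w/=np.linalg.norm(w); P=np.eye(3)-np.outer(w,w);A+=P;b+=P@s["T"][:3,3]
    return np.linalg.solve(A,b)
def crop(s,u0,v0,u1,v1,k,fn): cv2.imwrite(fn,cv2.resize(s["im"][v0:v1,u0:u1,::-1],None,fx=k,fy=k,interpolation=cv2.INTER_CUBIC))
E
python3 - <<'E'
from h import *
a,_=snap("scene","scene0");b,_=snap("top","top0")
cv2.imwrite("pics/scene0.png",cv2.resize(a[...,::-1],(800,600)));cv2.imwrite("pics/top0.png",cv2.resize(b[...,::-1],(800,600)))
for n in("scene","top"):print(n,load(n+"0")["T"].round(3).tolist(),robot.camera_info(n)["vfov"])
print(robot.read_t(),robot.camera_info("wrist"))
E
```

```text
pics
scene [[0.422, 0.66, -0.621, 1.171], [0.906, -0.317, 0.28, -0.203], [-0.012, -0.681, -0.732, 0.797], [0.0, 0.0, 0.0, 1.0]] 51.87506916629535
top [[-0.027, -0.996, 0.088, 0.462], [-1.0, 0.025, -0.017, 0.092], [0.015, -0.088, -0.996, 1.067], [0.0, 0.0, 0.0, 1.0]] 56.232737565396036
0.1 {'vfov': 68.04421892383112, 'cx': 255.79014128255096, 'cy': 188.9368836867891, 'k1': -0.04391173202704624, 'T_tool_cam': array([[-7.30002511e-04, -9.58557457e-01, -2.84898348e-01,
         7.62727684e-02],
       [ 9.99999729e-01, -6.71622231e-04, -3.02612548e-04,
        -4.79785039e-05],
       [ 9.87274507e-05, -2.84898491e-01,  9.58557687e-01,
        -1.58711183e-01],
       [ 0.00000000e+00,  0.00000000e+00,  0.00000000e+00,
         1.00000000e+00]])}
```

View pics/scene0.png

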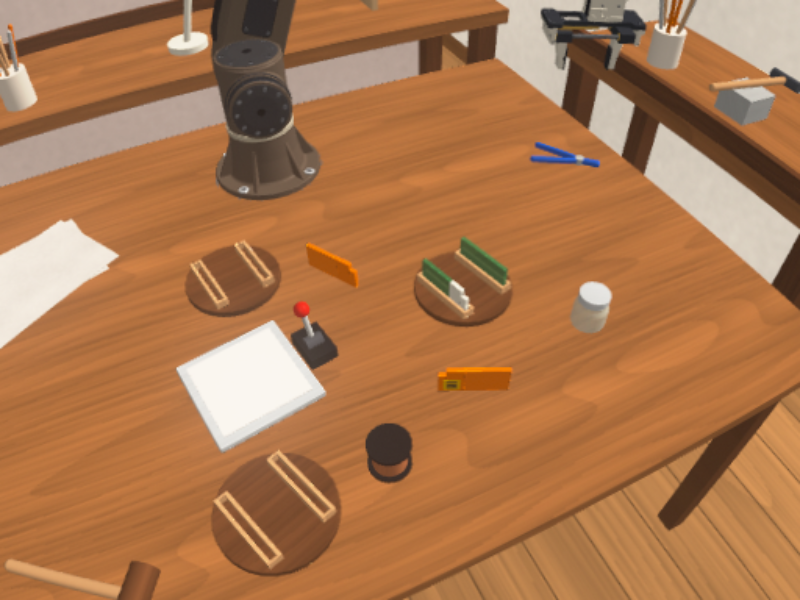

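View pics/top0.png

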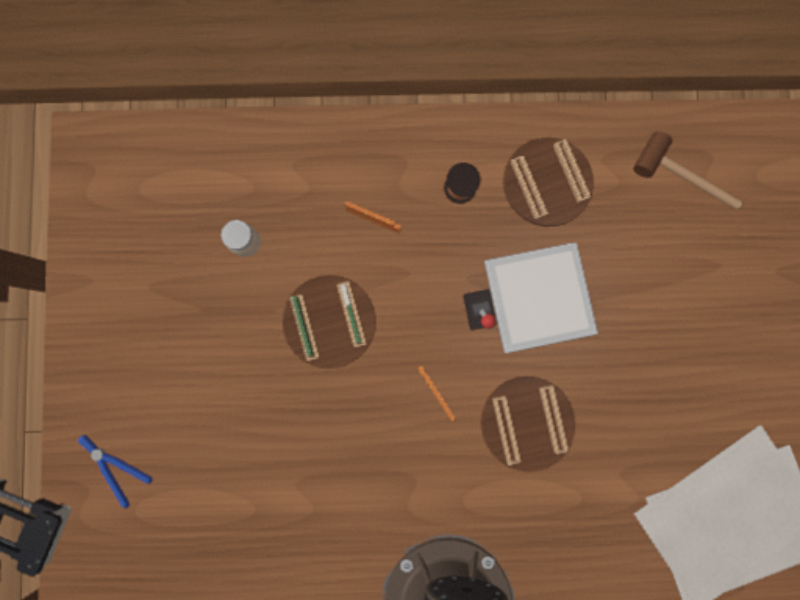

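Top view, in 800x600 pixels: the rack meant, farthest left and holding plates, is at (330,321). The frosted plate is in its right slot at (351,315) with the frosted end away from the robot. The clear plate is at (304,328), the pad at (540,297), the red ball at (488,321), the jar at (238,236) and the spool at (462,182). The look-alikes are the empty racks at (549,181) and (528,424) and the orange plates at (373,216) and (436,393). In the scene view the frosted end shows no label on the −y side, so the label faces +y.

Next I'll measure by depth and two views, and make one close crop.

Run:
```python
from h import *
t=load("top0");s=load("scene0")
k=.64
names=dict(jar=(238,236),spool=(462,182),rackc=(330,321),pad=(540,297),ball=(488,321),p1a=(351,315))
for n,(u,v) in names.items(): print(n,deproj(t,[(u*k,v*k)]).round(3))
print("tcp px",proj(t,[robot.read_position()]),proj(s,[robot.read_position()]),robot.read_position())
# pad corners at z=.0155 in both views
ct=np.array([(485,260),(576,244),(597,333),(505,352)])*k
cs=np.array([(178,373),(271,323),(325,388),(223,446)])*k
print(deproj(t,ct,.0145).round(3).tolist());print(deproj(s,cs,.0145).round(3).tolist())
print("ball tri",tri([t,s],[np.array((488,321))*k,np.array((302,310))*k]))
w,_=snap("wrist","w0")
c1=cv2.resize(t["im"][165:245,165:260,::-1],(400,337),interpolation=cv2.INTER_CUBIC)
c2=cv2.resize(s["im"][145:215,255:338,::-1],(400,337),interpolation=cv2.INTER_CUBIC)
c3=cv2.resize(t["im"][140:240,285:395,::-1],(400,263+100-100),interpolation=cv2.INTER_CUBIC)[:263]
c4=cv2.resize(w[...,::-1],(400,263))
cv2.imwrite("pics/mix.png",np.vstack([np.hstack([c1,c2]),np.hstack([c3,c4])]))
```

```text
jar [[0.675 0.362 0.074]]
spool [[ 0.771 -0.046  0.056]]
rackc [[0.522 0.206 0.015]]
pad [[ 0.558 -0.192  0.013]]
ball [[ 0.511 -0.078  0.09 ]]
p1a [[0.529 0.163 0.067]]
tcp px [[ 20.94765856 318.71239458]] [[373.75151888  42.34759342]] [0.26259954 0.62134304 0.22571468]
[[0.631, -0.09, 0.014], [0.657, -0.266, 0.014], [0.486, -0.296, 0.014], [0.456, -0.12, 0.014]]
[[0.501, -0.296, 0.014], [0.464, -0.128, 0.014], [0.627, -0.091, 0.014], [0.66, -0.261, 0.014]]
ball tri [ 0.51167356 -0.08058386  0.07259405]
```

View pics/mix.png

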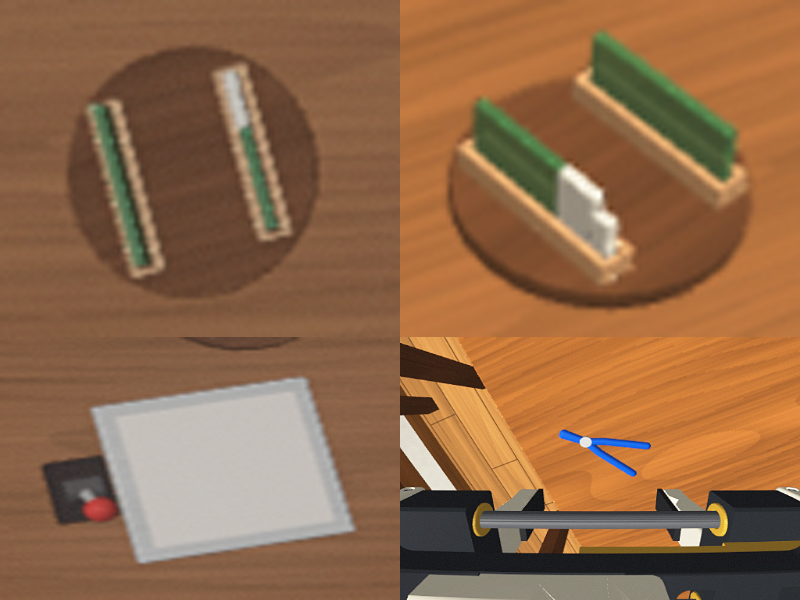

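The crops confirm the choice. In the leftmost rack the right-hand plate has the white notched end pointing away from the robot, the notch is at its far upper corner, and no label shows on the −y side. The ball triangulates to (0.512, −0.081, 0.073), which fits the pad geometry. Now the lever.

Run:
```python
from h import *
a=np.radians(10); px=np.array([np.cos(a),np.sin(a),0])
ball=np.array([.511,-.080,0]); z=np.array([0,0,-1.])
def at(d,h): return ball+px*d+[0,0,h]
for sg in(1,-1):
    R=np.c_[sg*px,np.cross(z,sg*px),z]; q=robot.ik(at(-.05,.15),R); print(sg,q)
    if q is not None and sg==1: best=R
R=best
robot.move_gripper(0.0)
robot.goto(at(-.05,.15),R)
robot.servo_line(at(-.05,.055),speed=.2)
for d in(-.025,-.01,.005,.02,.03,.034,.038,.042):
    robot.servo_line(at(d,.055),speed=.1); f=robot.read_force(); print(d,f.round(1) if hasattr(f,'round') else f,robot.read_position())
    if f@px<-8: break
robot.servo_line(at(d-.02,.055),speed=.2)
robot.servo_line(at(d-.02,.15),speed=.25)
b,_=snap("top","top1"); t=load("top1"); crop(t,260,140,400,240,5.5,"pics/top1.png"); print(robot.read_t())
```

```text
1 [ 13.20233136   5.0050368  -30.62429027   0.         -54.37067293
  86.79766864]
-1 [ 13.20233136   5.0050368  -30.62429027   0.         -54.37067293
 -93.20233136]
-0.025 [ 0.2  0.2 -0.1] [ 0.48684738 -0.08419488  0.05556862]
-0.01 [-0.  -1.2 -0.5] [ 0.50116683 -0.08170902  0.05505819]
0.005 [-0.3  0.   0.1] [ 0.51591378 -0.07908114  0.05488793]
0.02 [-0.5  0.1 -0.2] [ 0.5306924  -0.07645633  0.05483524]
0.03 [-2.4 -0.3  0.5] [ 0.53958909 -0.0749342   0.05464987]
0.034 [-11.   -0.3   5.6] [ 0.54038641 -0.07488181  0.05416279]
7.4583
```

```bash
cat > plan.py <<'E'
from h import *
from scipy.spatial.transform import Rotation as Ro
pad=np.array([.560,-.1935,.0155])
def pick_R(h,sg):
    x=sg*np.array([np.cos(h),np.sin(h),0]); z=np.array([0,0,-1.]); return np.c_[x,np.cross(z,x),z]
def grasp_T(h,sg,c,xg,tipz):
    """tool pose at pick; c = plate centre"""
    ux=np.array([np.cos(h),np.sin(h),0]); T=np.eye(4);T[:3,:3]=pick_R(h,sg);T[:3,3]=[*(c+ux[:]*xg)[:2],tipz];return T
def slide_T(h,c):
    T=np.eye(4);T[:3,:3]=Ro.from_euler("z",h).as_matrix();T[:3,3]=c;return T
def final_T(rel,yaw,tilt,hz):
    """rel: slide in tool. plate x at heading yaw, normal tilted up by tilt"""
    S=np.eye(4);S[:3,:3]=(Ro.from_euler("z",yaw)*Ro.from_euler("x",tilt)).as_matrix()
    S[:3,3]=pad+[0,0,hz]-S[:3,:3]@[.035,.004,0]
    return S@np.linalg.inv(rel)
E
python3 - <<'E'
from plan import *
h=np.radians(15);c=np.array([.529,.163,.039])
for sg in(1,-1):
    G=grasp_T(h,sg,c,-.022,.034); q=robot.ik(G[:3,3],G[:3,:3]); print(sg,"pick",None if q is None else np.round(q))
    rel=np.linalg.inv(G)@slide_T(h,c)
    for tilt in(50,60):
      for yaw in range(-180,180,30):
        F=final_T(rel,np.radians(yaw),np.radians(tilt),.17); q=robot.ik(F[:3,3],F[:3,:3])
        if q is not None: print(tilt,yaw,np.round(q))
# view the plate
R=pick_R(h,1); robot.goto([.50,.155,.19],R); w,d=snap("wrist","w1"); b,_=snap("top","top2")
s=load("w1"); print("proj centre top",proj(s,[[.529,.163,.064]])); 
A=cv2.resize(w[...,::-1],(560,420)); B=cv2.resize(b[150:240,290:350,::-1],(240,360)); C=np.zeros((420,800,3),np.uint8);C[:,:560]=A;C[:360,560:]=B
cv2.imwrite("pics/w1.png",C);print(robot.read_t())
E
```

```text
1 pick [ 38.  19. -31.   0. -40.  67.]
50 -180 [  19.   24.  -36.   53.  -65. -148.]
50 -150 [  10.   12.  -57.   91.  -46. -152.]
50 -120 [ -33.    1.  -46. -163.   -8.  165.]
50 -60 [-32.   7. -23. -61. -51.  99.]
50 -30 [-36.  19.  -8. -51. -77. 115.]
50 0 [-32.  30.   7. -41. -97. 128.]
50 30 [ -24.   39.   20.  -29. -112.  143.]
50 60 [ -14.   46.   26.  -14. -119.  163.]
50 120 [   6.   43.    8.   19. -102. -160.]
50 150 [  14.   35.  -12.   33.  -84. -151.]
60 -180 [  21.   28.  -38.   59.  -70. -157.]
60 -90 [-33.   2. -35. -94. -28. 113.]
60 -60 [-43.  12. -24. -73. -60. 116.]
60 -30 [-42.  24.  -7. -58. -84. 123.]
60 0 [ -35.   35.   11.  -47. -104.  130.]
60 30 [ -26.   45.   25.  -34. -121.  142.]
60 60 [ -15.   51.   32.  -17. -129.  162.]
60 120 [   7.   48.   10.   21. -108. -161.]
60 150 [  16.   39.  -13.   37.  -89. -155.]
-1 pick [  38.   19.  -31.   -0.  -40. -113.]
50 -180 [ 19.  24. -36.  53. -65.  32.]
50 -150 [ 10.  12. -57.  91. -46.  28.]
50 -120 [ -33.    1.  -46. -163.   -8.  -15.]
50 -60 [-32.   7. -23. -61. -51. -81.]
50 -30 [-36.  19.  -8. -51. -77. -65.]
50 0 [-32.  30.   7. -41. -97. -52.]
50 30 [ -24.   39.   20.  -29. -112.  -37.]
50 60 [ -14.   46.   26.  -14. -119.  -17.]
50 90 [  -4.   47.   22.    3. -115.    4.]
50 120 [   6.   43.    8.   19. -102.   20.]
50 150 [ 14.  35. -12.  33. -84.  29.]
60 -180 [ 21.  28. -38.  59. -70.  23.]
60 -90 [-33.   2. -35. -94. -28. -67.]
60 -60 [-43.  12. -24. -73. -60. -64.]
60 -30 [-42.  24.  -7. -58. -84. -57.]
60 0 [ -35.   35.   11.  -47. -104.  -50.]
60 30 [ -26.   45.   25.  -34. -121.  -38.]
60 60 [ -15.   51.   32.  -17. -129.  -18.]
60 90 [  -4.   53.   26.    4. -123.    4.]
60 120 [   7.   48.   10.   21. -108.   19.]
60 150 [ 16.  39. -13.  37. -89.  25.]
proj centre top [[255.61415955 152.11434108]]
8.5
```

View pics/w1.png

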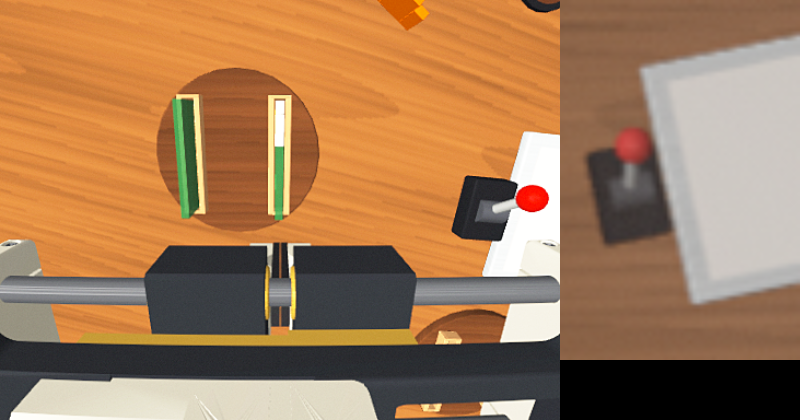

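The top crop shows the ball at (632,146), over on the far side of its base, so the lever is on. In the wrist picture the frosted plate runs from (279,98) at the frosted end to (278,220), in 560-wide pixels. I'll fit it from the wrist depth, check that against a second wrist position, and triangulate the ball.

Run:
```python
from plan import *
s=load("w1");t=load("top2")
print("ball on",tri([t,s],[(308,186.5),(486.4,181)]).round(4))
h=np.radians(15); robot.goto([.47,.20,.17],pick_R(h,1)); snap("wrist","w2"); s2=load("w2"); print(robot.read_t())
def fit(s,frost=False):
    v,u=np.mgrid[0:384,0:512]; uv=np.c_[u.ravel(),v.ravel()]; P=deproj(s,uv); im=s["im"].reshape(-1,3).astype(int)
    m=(P[:,2]>.045)&(P[:,2]<.075)&(np.abs(P[:,0]-.529)<.09)&(np.abs(P[:,1]-.163)<.035)&(s["d"].ravel()>.1)
    top=m&(P[:,2]>np.percentile(P[m,2],60)-.004)
    r=cv2.minAreaRect(P[top][:,:2].astype(np.float32)*1000); 
    w=top&(im.min(1)>140); g=top&(im[:,1]>im[:,0]+15)
    print("n",top.sum(),"z",np.median(P[top,2]).round(4),"rect",np.round(r[0],1),np.round(r[1],1),round(r[2],2),"white",P[w].mean(0).round(4),"green",P[g].mean(0).round(4))
fit(s);fit(s2)
print(proj(s2,[[.529,.163,.064]]))
im=s2["im"]; cv2.imwrite("pics/w2.png",cv2.resize(im[20:260,120:440,::-1],(800,600),interpolation=cv2.INTER_CUBIC))
cv2.imwrite("pics/w1c.png",cv2.resize(s["im"][70:220,155:355,::-1],(800,600),interpolation=cv2.INTER_CUBIC))
```

```text
ball on [ 0.5643 -0.0699  0.0776]
8.8917
n 786 z 0.0646 rect [526.4 163.1] [96.2  7.9] 14.69 white [0.5604 0.1721 0.0646] green [0.5143 0.1603 0.0645]
n 1004 z 0.0644 rect [526.4 163.2] [97.4  8.4] 13.99 white [0.5604 0.172  0.0643] green [0.5138 0.1603 0.0643]
[[311.29218915 136.84656396]]
```

View pics/w2.png

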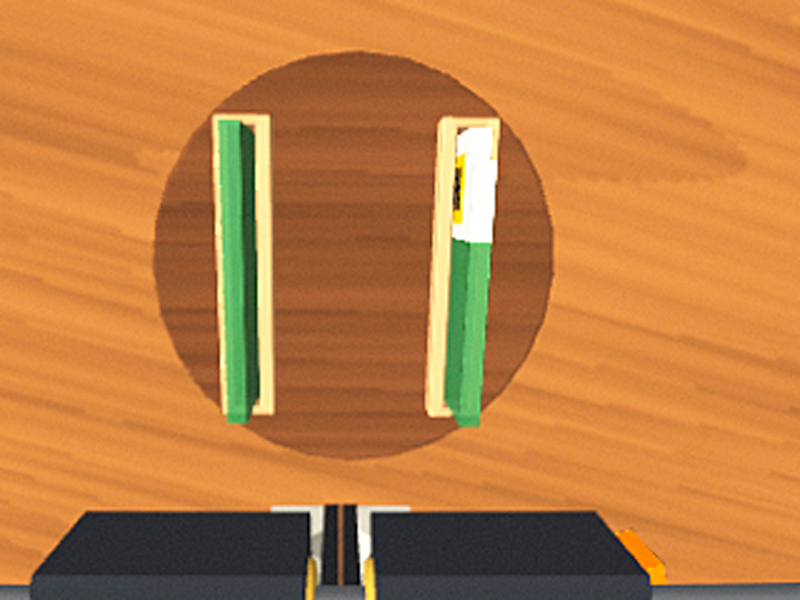

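View pics/w1c.png

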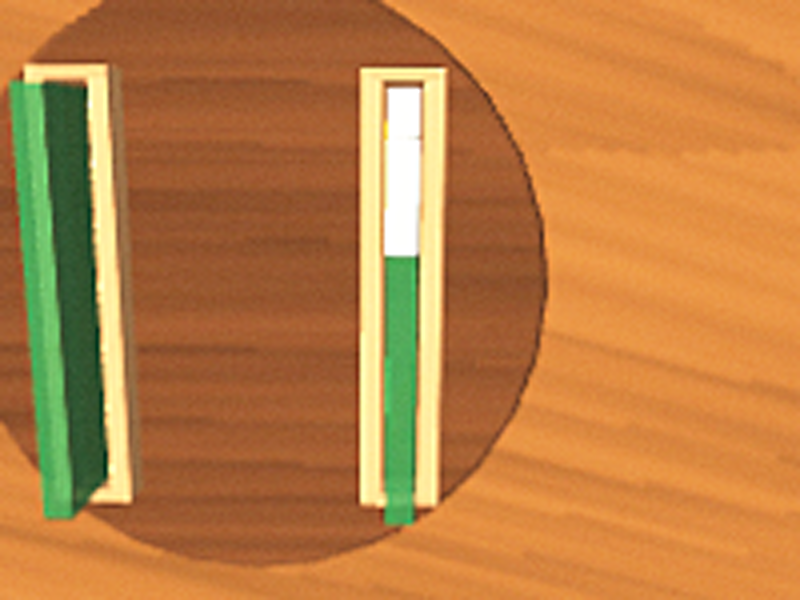

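The label is visible on the +y face at (458,190) of the second crop, on the frosted plate. Both fits agree: top edge at z = 0.0645, heading about 14.3°, centre (0.532, 0.165). The lever ball is at (0.564, −0.070), which is on. Now grasp and lift.

Run:
```python
from plan import *
h=np.radians(14.3);c=np.array([.5322,.1648,.039])
G=grasp_T(h,1,c,-.024,.035);p=G[:3,3]
np.save("rel.npy",np.linalg.inv(G)@slide_T(h,c))
robot.move_gripper(1.0)
robot.goto(p+[0,0,.06],G[:3,:3]); robot.servo_line(p,speed=.1)
print(robot.read_position()-p,robot.read_force().round(1))
robot.move_gripper(0.0); w=robot.read_grip_width(); print("width mm",w*88,robot.read_force().round(1))
if w>.04:
    robot.servo_line(p+[0,0,.20],speed=.12); print(robot.read_grip_width()*88,robot.read_force().round(1))
    im,_=snap("wrist","w3"); a,_=snap("scene","s3"); cv2.imwrite("pics/lift.png",np.hstack([cv2.resize(im[...,::-1],(400,300)),cv2.resize(a[60:240,200:440,::-1],(400,300))]))
print(robot.read_t())
```

```text
[0.00043406 0.00056388 0.00073514] [0.8 0.6 0.5]
width mm 7.878566256266914 [-0.1 -0.1  0.2]
7.7395227093734364 [-0.1 -0.8 -0.8]
14.6917
```

View pics/lift.png

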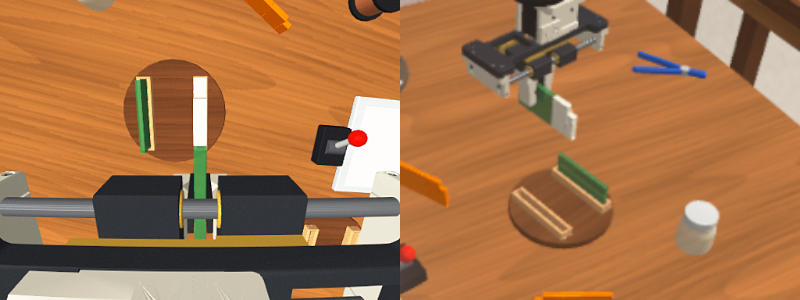

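The plate is up in the fingers, held on the green part with the frosted end clear, and the clear plate is still in its slot. Now turn it and carry it over the pad.

Run:
```python
from plan import *
rel=np.load("rel.npy")
F=final_T(rel,np.radians(-20),np.radians(56),.17)
print(robot.ik(F[:3,3],F[:3,:3]).round(1),F[:3,3])
robot.goto(F[:3,3],F[:3,:3]); robot.dwell(.3)
T=np.eye(4);T[:3,:3]=robot.read_tcp_rot();T[:3,3]=robot.read_position();S=T@rel
print("label-pad",(S@[.035,.004,0,1])[:3]-pad,"tilt",np.degrees(np.arccos(S[2,1])),robot.read_grip_width()*88,robot.read_t())
im,_=snap("top","t4"); a,_=snap("scene","s4"); t=load("t4")
cv2.imwrite("pics/end.png",np.hstack([cv2.resize(im[120:270,260:460,::-1],(400,300)),cv2.resize(a[130:310,80:320,::-1],(400,300))]))
print(proj(t,[(S@[.035,.004,0,1])[:3],pad]),proj(load("s4"),[(S@[.035,.004,0,1])[:3],pad]))
```

```text
[-38.4  25.8  -2.  -51.9 -88.4 122.8] [ 0.5049273  -0.17230653  0.17994708]
label-pad [0.00030719 0.00108687 0.17033427] tilt 34.01847566891364 8.048636043790752 16.5417
[[364.09877565 182.21678341]
 [346.39876112 189.15348063]] [[144.0862352  195.16228035]
 [159.2051797  242.09209703]]
```

View pics/end.png

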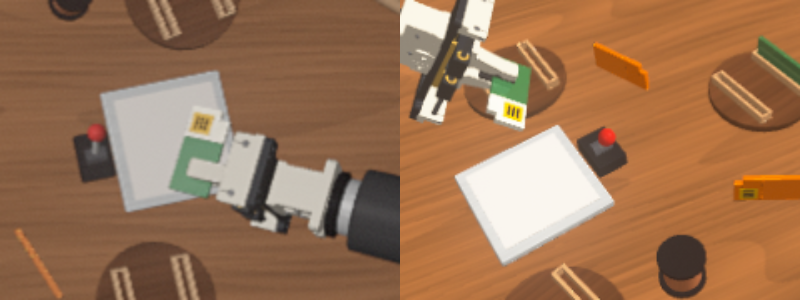

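The labelled face looks up at about 34° from flat. The label at top px (360.5,181.5) and scene px (148,197) is within about 4 px of the prediction, the lever is over, and the spool and clear plate look unmoved. Last check, then hand in.

Run:
```python
from plan import *
L=tri([load("t4"),load("s4")],[(360.5,181.5),(147.8,196.6)]); print("label-pad",(L-pad).round(3))
print(np.abs(robot.read_qvel()).max(),robot.read_grip_width()*88,robot.read_t())
if np.hypot(*(L-pad)[:2])<.03: robot.job_done(); print("handed in")
```

```text
label-pad [0.003 0.008 0.165]
0.27268413426033683 7.940634274673949 16.6417
the job is handed in; nothing more can be done
handed in
```

I switched on the pad, took the frosted plate out of the leftmost rack by its clear part, and handed in while holding it over the pad. The robot's clock read 16.6 s, against the 43 s limit.

| Last check | Result |
|---|---|
| Label sideways of the pad's middle | about 9 mm by triangulation from two cameras; the arm's own readings gave 1 mm (limit 45 mm) |
| Label above the pad | 165 mm by triangulation; 170 mm by arm readings (limits 90 to 260 mm) |
| Label face from straight up | about 34°, calculated from the arm pose and assuming no slip in the fingers (limit 56°) |
| Grip opening | 7.9 mm on the 8 mm plate |
| Fastest joint just before handing in | 0.27, in the arm's joint-speed units |
| Lever | ball triangulated on the far side, at (0.564, −0.070, 0.078); the push stopped at 11 N |

- **Disagreement:** the only one was the 5 to 8 mm difference in label position, which is well inside the limits.
- **Not measured:** the lever angle and the 20 mm limits on the clear plate, spool and jar. In the last pictures the lever was over, and the spool and clear plate looked unmoved. The jar was last seen in the picture after the lift, where it also looked unmoved.
- **Failed checks:** none.

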